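# Latch the sample carrier and lift it level off its tray

### The arm

A 7-joint arm with a two-finger parallel gripper is mounted at the origin on the work surface. World frame = base frame: x ahead of the robot, y to its left, z up, the work surface at z = 0. Lengths are in m, angles in rad, forces in N, time in s.
With the tool pointing down it reaches from about 0.35 to 0.9 m from the base axis. Payload 19.9 kg.
Tool frame: the origin (TCP) lies midway between the tips of the shut fingers; the grasp point (between the pads) lies 19 mm behind it; z points along the fingers, y is the line along which they close (so a half turn about z gives the same grasp; the last joint's range is limited). The gripper opens to 94 mm and grips with 3 to 60 N. Pads are 16 mm wide; open, the fingers measure 119 mm over their backs; the gripper's body (75 mm by 177 mm) begins 78 mm behind the grasp point.
Start: joints at [-1.333, 0.417, -0.01, 1.614, 0.005, 1.111, -0.053], TCP at [0.173, 0.601, 0.205] pointing down, gripper open.
Joint ranges: [-2.81, 2.81], [-0.39, 2.02], [-1.27, 1.25], [0.06, 2.57], [-1.19, 4.33], [0.19, 2], [-2.82, 2.82]. Speed limits (rad/s): [1.89, 1.89, 2.39, 2.39, 3.01, 3.01, 3.01].

### API

Orientations are given as a unit quaternion [x, y, z, w].
In Python, from workcell import * gives the robot as it stands.
- The arm moves only by the tool play_rows, never from a script. Its argument "rows" is a list of rows, each a list of 3 entries, a list of its own where there are three numbers: the shift along the world's x, y, z in mm, then the turn about the world's z in degrees, then the opening, from 0 (shut) to 1 (fully open). In form: [[[x, y, z], turn, claw], ...]. A call has 1 to 20 rows; each row shifts and turns the commanded pose from where the row before left it; what a row does not reach is not made up. A row lasts 1/10 s, in which the tool goes at most 50 mm and 8.59 degrees, less where a joint would pass 70% of its speed; a pose out of reach is approached as far as the arm can. A call is refused whole if a number of a shift passes 50 or a number of a turn 8.59, either way. A call with a gripper value outside its range is refused whole. The fingers move at their own pace and stop on an object; "force" is the grip in N (left out, the last holds). Time passes only in rows, so rows that do not move let the fingers close. It gives the time, the measured TCP pose, the force, the opening and the grip force at its end, in the units of the state.
- read_state(): the state, without advancing time (a new reading comes with each control period).
- capture(name): name is "side" or "top" or "wrist"; returns a dict with "img" (400x640x3 uint8, red, green, blue), "z_map" (400x640 float32, m along the optical axis (not along the pixel's ray), 0 where there is no reading), "camera_matrix" (3x3 intrinsics, pixels), "D" ([k1, k2, p1, p2, k3] as OpenCV has them; the pictures are not rectified), "R" (3x3) and "t" (3): a world point X has camera coordinates R X + t. Camera axes: x right, y down, z forward; pixel columns grow to the right and rows downward; lengths in m; the calibration is good to about 2 mm. A picture is of the moment at which its call begins.
- finish_job(): hands the job in; it is judged then, once.
The state is a dict: "t": time; "qpos": joint angles; "dq": joint speeds; "effort": joint torques, N m; "position": TCP position; "ee_rot": TCP orientation; "force": force on the tool from outside, world axes, zero at the start; "torque": the same for the moment, N m; "grip_width": opening from 0.0 (shut) to 1.0 (fully open); "grasp_force": force on a finger pad.
Only numpy, scipy, OpenCV 4.12 (cv2) and the standard library are available. Lean on these libraries where they do the work, as an engineer would, in place of code of your own. Each camera call takes 0.05 s, during which the arm holds its last target. There are 200 camera calls.

### The job

Secure the shut lid of the white sample carrier by turning the orange turnbutton all the way across the lid while the carrier still stands in its blue spill tray. Then take the carrier by its dark top handle, lift it about 10 cm straight up above the tray, and keep it there level and still for a few seconds, without tipping it or opening the lid on the way. Finish while still holding it up in the gripper, not putting it down; leave the two bottles and the tube rack where they stand.

Things in the scene. Friction and masses are not known exactly. Their poses are not given: they have to be found in the camera images.
- carrier: White sample carrier box, 120 (x) x 200 (y) x 66 mm, with a clear lid (top at 72 mm) over rows of blue-capped tubes; loose, about 0.4 to 0.85 kg in all. Origin: centre of its underside; z up; -x is the side that bears the turnbutton, y runs along the handle. A square dark bar handle spans its top along y between two end posts; a small bracket sticks out 42 mm from the -x wall, its top at 73 mm, and carries the turnbutton.
- handle (a point): Centre of the carrier's dark handle bar, 128 mm above the carrier's underside and straight above its centre. The bar is 18 x 18 mm in section, about 200 mm of it free along the carrier's y, with 47 mm of free space between it and the lid; the carrier hangs nearly level when held here. Axes as the carrier's.
- latch (a joint): Angle of the orange turnbutton about its upright pivot on the carrier: 0 = its long blade end points along the carrier's -y (parallel to the lid's edge, lid free); it grows counterclockwise seen from above to the stop at 1.571 = blade points along the carrier's +x, 26 mm over the lid (secured). It stays where it is left and turns with about 0.035 N m.
- latch_grip (a point): On the turnbutton's pivot axis, 82 mm from the carrier's centre towards its -x and 102 mm above the carrier's underside: where to pinch the turnbutton's upright fin. The fin is 12 mm thick, 40 mm long, centred on the pivot, its top 14 mm above this point and the bracket's top 29 mm below it. Axes turn with the turnbutton: y along the fin (the blade's long end, 46 mm from the pivot, points to -y), x across its 12 mm thickness, z up.
- lid (a joint): Opening angle of the clear hinged lid, hinged on the carrier's +x side: 0 = shut, as it starts, 0.7 = wide open. It lies shut by its own weight; the secured turnbutton holds it down.
- tray: Blue spill tray fixed to the bench, 250 (x) x 300 (y) x 18 mm high, floor and walls 5 mm thick; the carrier stands on its inner floor, 5 mm above the bench. Origin: centre of its underside; z up.
- reagent: White reagent bottle with an orange cap, 64 mm in diameter, 150 mm tall, standing loose beside the tray; not to be disturbed. Origin: centre of its underside.
- amber: Amber jar with a black cap, 64 mm in diameter, 130 mm tall, standing loose beside the tray; not to be disturbed. Origin: centre of its underside.
- rack: White rack with ten blue-capped tubes, 60 (x) x 140 (y) x 90 mm tall, loose on the bench beyond the tray's +x side; not to be disturbed. Origin: centre of its underside.

How it is judged:
By the outcome, as a careful person would: the job done as asked, in the order asked, and still so for the second after the job is handed in, while the arm keeps its last pose, push and grip.
It also fails if it takes over 56 s, if anything falls off the work surface, if the arm or the gripper's body presses on something with over 40 N, if the wrist force passes 120 N, or if a joint passes its speed limit or range.

## Working session

There is one attempt and no reset: what is moved stays moved. The work goes in short steps, Python scripts to look and compute and a tool call to move; the robot and the scene stay as the last step left them, time stands still between calls to the robot, and variables do not carry over. Pictures are saved under pics/ and viewed, at most 10 in all, crops included, and the job is handed in when it is done.

Besides the shell and the picture viewer there is one more tool, called after "Emit:" as name([rows], argument=value, ...), one row to a line, values as JSON. play_rows: Moves the arm, as the interface text tells. Its arguments: {"type":"object","properties":{"rows":{"type":"array","items":{"type":"array"}},"force":{"type":"number"}},"required":["rows"]}

```bash
mkdir -p pics
cat > h.py <<'E'
from workcell import *
import numpy as np, cv2
def pts(c):
    z=c["z_map"]; h,w=z.shape
    u,v=np.meshgrid(np.arange(w),np.arange(h))
    n=cv2.undistortPoints(np.stack([u,v],-1).reshape(-1,1,2).astype(np.float64),c["camera_matrix"],c["D"]).reshape(h,w,2)
    X=np.dstack([n*z[...,None],z])
    P=(X-c["t"])@c["R"]
    P[z==0]=np.nan
    return P
def hsv(c): return cv2.cvtColor(c["img"],cv2.COLOR_RGB2HSV)
E
python3 - <<'E'
from h import *
s=read_state(); print({k:np.round(v,3) for k,v in s.items()})
ims=[]
for n in ["top","side"]:
    c=capture(n); cv2.imwrite(f"pics/{n}0.png",c["img"][...,::-1])
    print(n,np.round(c["R"],3).tolist(),c["t"])
    P=pts(c);H=hsv(c)
    for nm,lo,hi in [("orange",(5,150,120),(20,255,255)),("blue",(95,120,60),(125,255,255))]:
        m=cv2.inRange(H,lo,hi); k,l,st,ce=cv2.connectedComponentsWithStats(m)
        for i in range(1,k):
            if st[i,4]>40:
                q=P[l==i]; print(nm,st[i],np.round(np.nanmedian(q,0),3),np.round(np.nanpercentile(q,2,axis=0),3),np.round(np.nanpercentile(q,98,axis=0),3))
E
```

```text
{'t': np.float64(0.0), 'qpos': array([-1.333,  0.418, -0.01 ,  1.614,  0.005,  1.111, -0.053]), 'dq': array([-0.   , -0.002, -0.001, -0.002, -0.001, -0.   ,  0.   ]), 'effort': array([-0.0000e+00, -8.5127e+01,  6.3900e-01, -4.2597e+01, -4.9000e-02,
        1.9000e-02,  0.0000e+00]), 'position': array([0.173, 0.6  , 0.205]), 'ee_rot': array([ 0.139,  0.99 , -0.001, -0.   ]), 'force': array([ 0.432, -0.06 , -0.902]), 'torque': array([ 0.029, -0.028,  0.009]), 'grasp_force': np.float64(0.0), 'grip_width': np.float64(1.002)}
top [[-0.023, -0.999, 0.03], [-0.988, 0.018, -0.153], [0.153, -0.033, -0.988]] [0.07882332 0.63878987 0.93050412]
orange [ 93 149  36  16 144] [0.778 0.626 0.011] [0.76  0.581 0.006] [0.797 0.671 0.015]
orange [315 194  11  12 111] [0.626 0.056 0.15 ] [0.614 0.044 0.145] [0.64  0.067 0.153]
orange [398 243  22  15 119] [ 0.501 -0.16   0.12 ] [ 0.487 -0.195  0.083] [ 0.519 -0.138  0.124]
blue [393 140   7   8  41] [ 0.782 -0.15   0.09 ] [ 0.774 -0.158  0.081] [ 0.791 -0.143  0.093]
blue [402 141   7   8  44] [ 0.779 -0.174  0.089] [ 0.771 -0.183  0.082] [ 0.788 -0.168
[... 2023 characters left out ...]
.357  0.088] [ 0.496 -0.336  0.112]
orange [397 149   6  17  73] [ 0.497 -0.146  0.119] [ 0.489 -0.168  0.095] [ 0.51  -0.137  0.124]
orange [316 172  11  11  96] [0.627 0.059 0.151] [0.615 0.043 0.141] [0.64  0.069 0.153]
orange [107 344  26  49 268] [0.779 0.627 0.012] [0.761 0.581 0.008] [0.799 0.668 0.016]
blue [436  87  20  17 141] [ 0.511 -0.661  0.014] [ 0.47  -0.712  0.003] [ 0.548 -0.626  0.019]
blue [303 118  24  21 118] [ 0.78  -0.173  0.091] [ 0.769 -0.228  0.085] [ 0.792 -0.118  0.094]
blue [311 121  24  22 118] [ 0.751 -0.168  0.091] [ 0.739 -0.229  0.084] [ 0.761 -0.116  0.095]
blue [ 323  132  108   91 2502] [ 0.504 -0.096  0.007] [ 0.447 -0.296  0.004] [ 0.697 -0.001  0.021]
```

Run:
```python
import cv2,numpy as np
a=cv2.imread("pics/top0.png")[110:310,270:470];b=cv2.imread("pics/side0.png")[60:260,270:470]
r=lambda x:cv2.resize(x,(400,400),interpolation=cv2.INTER_CUBIC)
cv2.imwrite("pics/v1.png",np.hstack([r(a),r(b)]))
from h import *
c=capture("top");P=pts(c);H=hsv(c)
# handle: z 0.125..0.15 dark
m=(P[...,2]>.118)&(P[...,2]<.155)&(H[...,2]<90)
m=m.astype(np.uint8);k,l,st,ce=cv2.connectedComponentsWithStats(m)
for i in range(1,k):
    if st[i,4]>20:
        q=P[l==i]; r=cv2.minAreaRect((q[:,:2]*1000).astype(np.float32)); print(st[i],r,np.nanmedian(q,0))
m=cv2.inRange(H,(5,150,120),(20,255,255)); m[:, :390]=0; m=(m>0)&(P[...,2]>.07)&(P[...,2]<.14)
q=P[m]
for lo,hi in[(.07,.1),(.112,.13)]:
    s=q[(q[:,2]>lo)&(q[:,2]<hi)]; 
    if len(s)>4: print(lo,len(s),cv2.minAreaRect((s[:,:2]*1000).astype(np.float32)),s.mean(0))
m=cv2.inRange(H,(95,120,60),(125,255,255))>0
q=P[m&(P[...,2]<.03)&(P[...,1]>-.4)&(P[...,1]<.1)]; print("tray",cv2.minAreaRect((q[:,:2]*1000).astype(np.float32)))
```

```text
[368 210  90  18 689] ((579.2010498046875, -167.67481994628906), (214.4004669189453, 18.01079559326172), 82.04116821289062) [ 0.57821957 -0.16736248  0.14127274]
[483 245  25  24 448] ((482.67572021484375, -367.3026123046875), (53.40230941772461, 53.477272033691406), 59.32217788696289) [ 0.48244953 -0.3651963   0.12949324]
[608 336  28  29 313] ((265.83746337890625, -641.9764404296875), (24.20184326171875, 81.03242492675781), 46.533470153808594) [ 0.2662448  -0.62976209  0.13242438]
[615 366   9  10  27] ((214.57662963867188, -627.3139038085938), (23.60026741027832, 5.345331192016602), 28.436843872070312) [ 0.21267549 -0.62764056  0.13361235]
[624 386  16   9  89] ((172.56884765625, -661.065185546875), (5.381289005279541, 33.69923782348633), 12.216022491455078) [ 0.17221099 -0.65535074  0.13320041]
0.07 29 ((504.2818908691406, -166.4064483642578), (10.33616828918457, 62.658485412597656), 23.710920333862305) [ 0.51213994 -0.18263953  0.08638697]
0.112 83 ((498.7019348144531, -156.51434326171875), (11.456064224243164, 39.39054870605469), 27.102773666381836) [ 0.49847214 -0.15540952  0.12053729]
tray ((573.7012329101562, -158.33746337890625), (299.4181823730469, 248.9344024658203), 83.85057067871094)
```

View pics/v1.png

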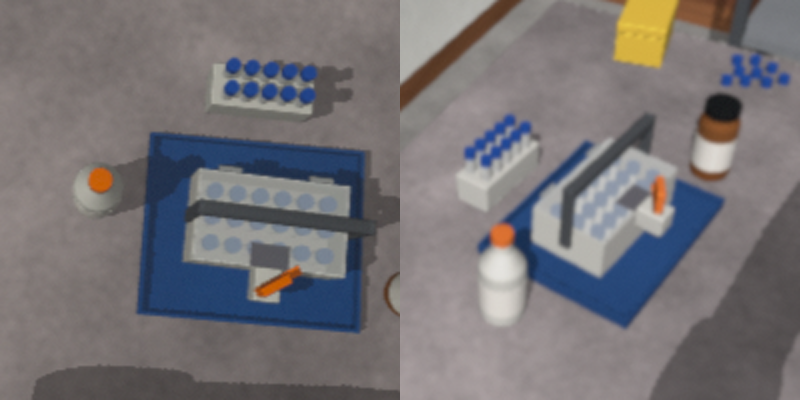

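The crop (2x, top | side) shows the carrier in its tray with the handle at about (285,217). The orange fin is at (278,282), already turned partway. The fitted handle is centred at (579,-168) mm with y along 82°, and the fin is at (498,-156) mm along 117°. That matches the stated 82 mm offset and puts the latch at about 35°, so about 55° remains.

Emit:
play_rows([
  [[8,-18,2],-2.6,0.45],
  [[17,-40,2],-2.6,0.45],
  [[17,-40,2],-2.6,0.45],
  [[17,-40,2],-2.6,0.45],
  [[17,-40,2],-2.6,0.45],
  [[17,-40,0],-2.6,0.45],
  [[17,-40,0],-2.6,0.45],
  [[17,-40,0],-2.6,0.45],
  [[17,-40,0],-2.6,0.45],
  [[17,-40,0],-2.6,0.45],
  [[17,-40,0],-2.6,0.45],
  [[17,-40,0],-2.6,0.45],
  [[17,-40,0],-2.6,0.45],
  [[17,-40,0],-2.6,0.45],
  [[17,-40,0],-2.6,0.45],
  [[17,-40,0],-2.6,0.45],
  [[17,-40,0],-2.6,0.45],
  [[17,-40,0],-2.6,0.45],
  [[17,-40,0],0,0.45],
  [[10,-18,0],0,0.45],
], force=25)

```text
t: 2.15
position: [0.4969, -0.1588, 0.2154]
ee_rot: [0.522, 0.853, -0.001, 0.0]
force: [-1.2, 0.5, 0.4]
grip_width: 0.451
grasp_force: 0.0
```

```bash
cat >> h.py <<'E'
def tool():
    s=read_state(); from scipy.spatial.transform import Rotation as R
    y=R.from_quat(s["ee_rot"]).as_matrix()
    print("t",round(float(s["t"]),2),"pos",np.round(s["position"]*1000,1),"close dir",round(np.degrees(np.arctan2(y[1,1],y[0,1])),1),"z",np.round(y[:,2],3),"F",np.round(s["force"],1),"T",np.round(s["torque"],2),"w",round(float(s["grip_width"]),3),"gf",round(float(s["grasp_force"]),1),"q7",np.round(s["qpos"],2))
    return s
def fin(c):
    P=pts(c);m=cv2.inRange(hsv(c),(5,150,100),(20,255,255))>0
    q=P[m]; ok=(np.abs(q[:,0]-.5)<.08)&(np.abs(q[:,1]+.16)<.08); q=q[ok]
    for lo,hi in[(.07,.1),(.114,.13)]:
        s=q[(q[:,2]>lo)&(q[:,2]<hi)]
        if len(s)>4: print("orange z",lo,len(s),cv2.minAreaRect((s[:,:2]*1000).astype(np.float32)),s.mean(0),np.percentile(s[:,2],[2,50,98]))
E
python3 - <<'E'
from h import *
tool(); c=capture("wrist"); cv2.imwrite("pics/w1.png",c["img"][...,::-1]); fin(c)
E
```

```text
t 2.15 pos [ 496.9 -158.8  215.4] close dir 27.0 z [-0.    -0.001 -1.   ] F [-1.2  0.5  0.4] T [-0.02  0.03 -0.01] w 0.451 gf 0.0 q7 [-0.37  0.27  0.74  1.88 -0.21  1.07  0.92]
orange z 0.07 110 ((504.4844665527344, -166.24468994140625), (10.022570610046387, 64.75093841552734), 24.6322021484375) [ 0.51301522 -0.18492709  0.08588451] [0.08350957 0.08508013 0.09504944]
orange z 0.114 417 ((498.40069580078125, -155.04238891601562), (10.172520637512207, 39.131690979003906), 25.774118423461914) [ 0.49825404 -0.15472043  0.12082536] [0.11848995 0.12083223 0.12237003]
```

View pics/w1.png

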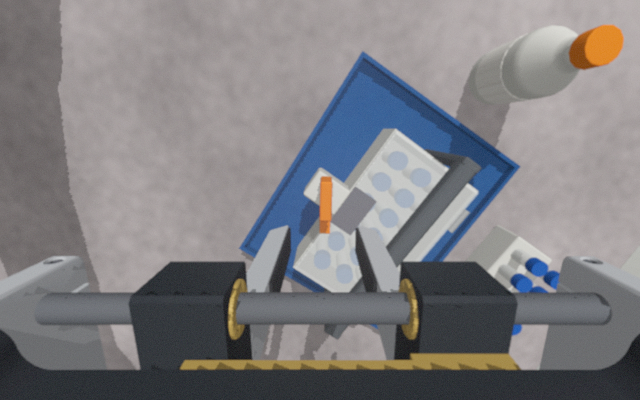

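The wrist view shows the upright fin at (326,204), lined up between the fingers, and nothing lies beneath the fingers' path. The pivot is at about (498.3,-155.3). I'll descend to TCP z 0.091, above the blade top at 0.085, and pinch.

Emit:
play_rows([
  [[1.5,3.5,-10],-1,0.45],
  [[0,0,-20],0,0.45],
  [[0,0,-20],0,0.45],
  [[0,0,-20],0,0.45],
  [[0,0,-20],0,0.45],
  [[0,0,-15],0,0.45],
  [[0,0,-12],0,0.45],
  [[0,0,-7],0,0.45],
  [[0,0,0],0,0.45],
  [[0,0,0],0,0.45],
  [[0,0,0],0,0],
  [[0,0,0],0,0],
  [[0,0,0],0,0],
  [[0,0,0],0,0],
  [[0,0,0],0,0],
  [[0,0,0],0,0],
], force=20)

```text
t: 3.8
position: [0.498, -0.1519, 0.0915]
ee_rot: [0.529, 0.849, -0.0, -0.0]
force: [-2.6, 1.1, 4.8]
grip_width: 0.127
grasp_force: 20.0
```

Run:
```python
from h import *
tool()
```

```text
t 3.8 pos [ 498.  -151.9   91.5] close dir 26.2 z [-0. -0. -1.] F [-2.6  1.1  4.8] T [ 0.02  0.63 -0.04] w 0.127 gf 20.0 q7 [-0.29  0.45  0.65  1.99 -0.37  0.82  1.02]
```

Gripped at 12 mm, as expected for the fin. The TCP sits about 3.5 mm off the pivot along the fin, so I'll add that arc to the turn.

Emit:
play_rows([
  [[-0.2,-0.1,0],4,0],
  [[-0.2,-0.1,0],4,0],
  [[-0.2,-0.1,0],4,0],
  [[-0.2,-0.1,0],4,0],
  [[-0.2,-0.1,0],4,0],
  [[-0.2,-0.1,0],4,0],
  [[-0.2,-0.1,0],4,0],
  [[-0.2,-0.2,0],4,0],
  [[-0.2,-0.2,0],4,0],
  [[-0.2,-0.2,0],4,0],
  [[-0.2,-0.2,0],4,0],
  [[-0.2,-0.2,0],4,0],
  [[-0.2,-0.2,0],4,0],
  [[0,0,0],2,0],
  [[0,0,0],0,0],
  [[0,0,0],0,0],
])

```text
t: 5.4
position: [0.4957, -0.154, 0.0915]
ee_rot: [0.086, 0.996, -0.0, 0.0]
force: [-0.1, -2.3, 2.8]
grip_width: 0.126
grasp_force: 20.0
```

Run:
```python
from h import *
tool(); c=capture("top"); P=pts(c);H=hsv(c); fin(c)
```

```text
t 5.4 pos [ 495.7 -154.    91.5] close dir 80.1 z [ 0. -0. -1.] F [-0.1 -2.3  2.8] T [-0.59  0.04  0.04] w 0.126 gf 20.0 q7 [-0.11  0.4   0.43  1.99 -0.23  0.8   1.84]
orange z 0.07 24 ((527.818603515625, -155.3173065185547), (9.575088500976562, 35.83966827392578), 64.8571548461914) [ 0.53225426 -0.15816425  0.0853906 ] [0.08171038 0.08427184 0.09443067]
```

Emit:
play_rows([
  [[0,0,0],1.5,0],
  [[0,0,0],1,0],
  [[0,0,0],1,0],
  [[0,0,0],1,0],
  [[0,0,0],0,0],
  [[0,0,0],0,0],
])

```text
t: 6.05
position: [0.4956, -0.1537, 0.0915]
ee_rot: [0.047, 0.999, 0.0, 0.0]
force: [-0.2, -3.0, 5.4]
grip_width: 0.127
grasp_force: 20.1
```

Run:
```python
from h import *
tool(); c=capture("top"); P=pts(c);H=hsv(c)
m=(P[...,2]>.125)&(P[...,2]<.155)&(H[...,2]<90)&(abs(P[...,0]-.58)<.06)&(abs(P[...,1]+.17)<.13)
q=P[m];print(len(q),cv2.minAreaRect((q[:,:2]*1000).astype(np.float32)),cv2.fitLine((q[:,:2]*1000).astype(np.float32),cv2.DIST_HUBER,0,.01,.01).ravel())
```

```text
t 6.05 pos [ 495.6 -153.7   91.5] close dir 84.7 z [ 0. -0. -1.] F [-0.2 -3.   5.4] T [-0.61 -0.11 -0.28] w 0.127 gf 20.1 q7 [-0.09  0.4   0.41  1.99 -0.22  0.8   1.91]
465 ((583.5559692382812, -134.97091674804688), (156.84190368652344, 17.30607795715332), 83.41973876953125) [ 1.1002200e-01  9.9392915e-01  5.8344000e+02 -1.3108203e+02]
```

The wrist moment rose to 0.28 N·m, so the turnbutton is at its stop. Release, rise and check.

Emit:
play_rows([
  [[0,0,0],-1,0.4],
  [[0,0,0],0,0.4],
  [[0,0,0],0,0.4],
  [[0,0,0],0,0.4],
  [[0,0,8],0,0.4],
  [[0,0,20],0,0.4],
  [[0,0,25],0,0.4],
  [[0,0,30],0,0.4],
  [[0,0,30],0,0.4],
  [[0,0,10],0,0.4],
  [[0,0,0],0,0.4],
  [[0,0,0],0,0.4],
])

```text
t: 7.3
position: [0.4951, -0.1535, 0.2138]
ee_rot: [0.055, 0.998, 0.0, -0.0]
force: [0.5, -0.3, -0.6]
grip_width: 0.403
grasp_force: 0.0
```

Run:
```python
from h import *
tool(); c=capture("wrist"); cv2.imwrite("pics/w2.png",c["img"][...,::-1]); fin(c)
for n,c in(("wrist",c),("top",capture("top"))):
    P=pts(c);H=hsv(c)
    m=(P[...,2]>.125)&(P[...,2]<.15)&(H[...,2]<110)&(abs(P[...,0]-.58)<.06)&(abs(P[...,1]+.17)<.13)
    q=P[m];print(n,len(q),cv2.minAreaRect((q[:,:2]*1000).astype(np.float32)),cv2.fitLine((q[:,:2]*1000).astype(np.float32),cv2.DIST_HUBER,0,.01,.01).ravel(),np.median(q[:,2]))
```

```text
t 7.3 pos [ 495.1 -153.5  213.8] close dir 83.7 z [-0.001  0.    -1.   ] F [ 0.5 -0.3 -0.6] T [-0.06  0.03  0.05] w 0.403 gf 0.0 q7 [-0.15  0.23  0.46  1.88 -0.12  1.06  1.81]
orange z 0.07 113 ((512.049072265625, -154.502197265625), (10.134184837341309, 64.66767120361328), 83.7382583618164) [ 0.53439342 -0.15712573  0.08574648] [0.08324708 0.08496391 0.09819448]
orange z 0.114 410 ((499.4944152832031, -153.6703643798828), (9.884200096130371, 39.5883903503418), 83.928955078125) [ 0.49898226 -0.15318303  0.12076353] [0.1182885  0.12091092 0.12223018]
wrist 804 ((574.3474731445312, -161.26348876953125), (72.45748901367188, 5.6361846923828125), 83.49103546142578) [ 1.09032944e-01  9.94038165e-01  5.72080505e+02 -1.69369232e+02] 0.138740659919953
top 642 ((581.5416870117188, -159.97100830078125), (206.98963928222656, 18.806764602661133), 83.05765533447266) [ 1.2096258e-01  9.9265707e-01  5.8109753e+02 -1.5312033e+02] 0.14133571142253193
```

View pics/w2.png

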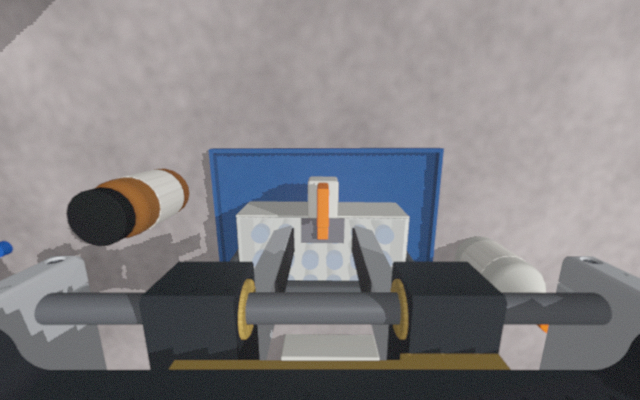

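The wrist view shows the blade, at (322,210), pointing straight across the lid. The fin measures 83.9° and the handle axis about 83.5°, so the latch is at about 90°. Next I'll move above the handle, turned -90°.

Emit:
play_rows([
  [[3,0,2],-3,0.5],
  [[6,-0.7,2],-6,0.5],
  [[6,-0.7,2],-6,0.5],
  [[6,-0.7,0],-6,0.5],
  [[6,-0.7,0],-6,0.5],
  [[6,-0.7,0],-6,0.5],
  [[6,-0.7,0],-6,0.5],
  [[6,-0.7,0],-6,0.5],
  [[6,-0.7,0],-6,0.5],
  [[6,-0.7,0],-6,0.5],
  [[6,-0.7,0],-6,0.5],
  [[6,-0.7,0],-6,0.5],
  [[6,-0.7,0],-6,0.5],
  [[6,-0.7,0],-6,0.5],
  [[4,-0.7,0],-6,0.5],
  [[0,0,0],-3,0.5],
  [[0,0,0],0,0.5],
  [[0,0,0],0,0.5],
])

```text
t: 9.2
position: [0.5802, -0.1635, 0.2197]
ee_rot: [0.744, 0.668, -0.001, -0.0]
force: [0.0, -0.2, 0.3]
grip_width: 0.5
grasp_force: 0.0
```

Run:
```python
from h import *
tool(); cs=[(n,capture(n)) for n in("wrist","top","side")]; cv2.imwrite("pics/w3.png",cs[0][1]["img"][...,::-1])
for n,c in cs:
    P=pts(c);H=hsv(c); print(n); fin(c)
    m=(P[...,2]>.125)&(P[...,2]<.15)&(H[...,2]<110)&(abs(P[...,0]-.58)<.06)&(abs(P[...,1]+.17)<.13)
    q=P[m]; print(len(q))
    if len(q)>20:print(cv2.minAreaRect((q[:,:2]*1000).astype(np.float32)),cv2.fitLine((q[:,:2]*1000).astype(np.float32),cv2.DIST_HUBER,0,.01,.01).ravel(),q.min(0),q.max(0))
```

```text
t 9.2 pos [ 580.2 -163.5  219.7] close dir -6.2 z [-0.001 -0.    -1.   ] F [ 0.  -0.2  0.3] T [-0.06  0.14  0.02] w 0.5 gf 0.0 q7 [-0.32  0.44  0.73  1.67 -0.32  1.15  0.38]
wrist
orange z 0.07 351 ((513.9711303710938, -154.45285034179688), (11.233428955078125, 63.12483215332031), 82.70751953125) [ 0.52381013 -0.15413897  0.08783252] [0.08366299 0.08549739 0.09956721]
orange z 0.114 483 ((500.77392578125, -152.8511962890625), (11.209006309509277, 38.8840446472168), 83.56063842773438) [ 0.50111787 -0.1524762   0.12043448] [0.11460179 0.12076809 0.12228739]
1316
((582.4066162109375, -153.34632873535156), (192.04010009765625, 17.995052337646484), 83.27940368652344) [ 1.5124348e-01  9.8849654e-01  5.8396844e+02 -1.7131964e+02] [ 0.56245615 -0.24964508  0.13709723] [ 0.60158411 -0.05892171  0.14391601]
top
orange z 0.07 77 ((514.3665161132812, -156.2411346435547), (11.799026489257812, 60.98529815673828), 82.91360473632812) [ 0.52141939 -0.15491873  0.08724389] [0.08213058 0.08577488 0.09956231]
orange z 0.114 85 ((499.19317626953125, -153.7936248779297), (11.5950927734375, 39.063430786132
[... 273 characters left out ...]
51185 -0.21197118  0.12571734] [ 0.60087429 -0.05648505  0.14614244]
side
orange z 0.07 75 ((514.2732543945312, -157.67019653320312), (22.76784324645996, 61.17166519165039), 73.6189956665039) [ 0.51413177 -0.15318488  0.09063501] [0.08385391 0.08999971 0.09952467]
orange z 0.114 58 ((499.71697998046875, -151.71136474609375), (9.640488624572754, 36.74605941772461), 85.0967025756836) [ 0.49951682 -0.15125911  0.12017265] [0.11418867 0.1201015  0.125309  ]
428
((581.71923828125, -164.41561889648438), (220.37677001953125, 19.763626098632812), 83.1483383178711) [ 1.2688111e-01  9.9191791e-01  5.7918231e+02 -1.5414160e+02] [ 0.55960592 -0.274996    0.1250012 ] [ 0.60123391 -0.05441896  0.14705179]
```

View pics/w3.png

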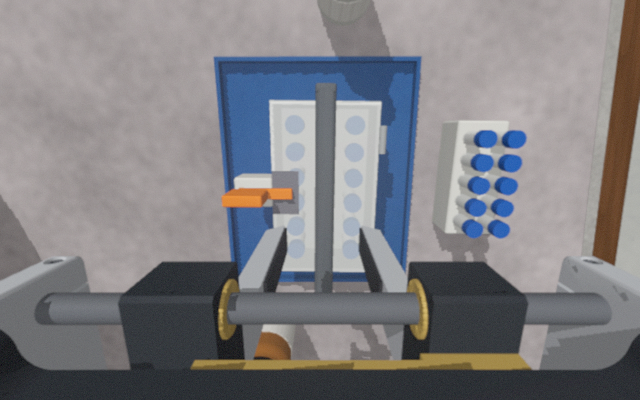

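The wrist view shows the handle bar at x≈325 px, centred between the fingers, with the blade at (258,197) across the lid. All views agree within about 1–2 mm: handle at (581,-163), axis 83.2°. I'll descend to TCP z 0.114 and close.

Emit:
play_rows([
  [[1,0,-8],-0.6,0.5],
  [[0,0,-18],0,0.5],
  [[0,0,-20],0,0.5],
  [[0,0,-20],0,0.5],
  [[0,0,-18],0,0.5],
  [[0,0,-14],0,0.5],
  [[0,0,-8],0,0.5],
  [[0,0,0],0,0.5],
  [[0,0,0],0,0.5],
  [[0,0,0],0,0.3],
  [[0,0,0],0,0],
  [[0,0,0],0,0],
  [[0,0,0],0,0],
  [[0,0,0],0,0],
  [[0,0,0],0,0],
  [[0,0,0],0,0],
  [[0,0,0],0,0],
], force=60)

```text
t: 11.05
position: [0.5816, -0.1635, 0.1146]
ee_rot: [0.749, 0.663, 0.0, 0.0]
force: [-2.0, 1.6, 6.0]
grip_width: 0.186
grasp_force: 60.0
```

Run:
```python
from h import *
tool()
```

```text
t 11.05 pos [ 581.6 -163.5  114.6] close dir -6.9 z [ 0.  0. -1.] F [-2.   1.6  6. ] T [0.21 0.44 0.04] w 0.186 gf 60.0 q7 [-0.27  0.56  0.66  1.77 -0.41  0.96  0.44]
```

Gripped at 17.5 mm, which matches the bar. Lift gently.

Emit:
play_rows([
  [[0,0,1],0,0],
  [[0,0,1],0,0],
  [[0,0,2],0,0],
  [[0,0,3],0,0],
  [[0,0,4],0,0],
  [[0,0,4],0,0],
  [[0,0,3],0,0],
  [[0,0,2],0,0],
  [[0,0,0],0,0],
  [[0,0,0],0,0],
])

```text
t: 12.05
position: [0.5815, -0.1635, 0.1344]
ee_rot: [0.749, 0.663, -0.0, -0.0]
force: [0.3, 0.0, -5.1]
grip_width: 0.185
grasp_force: 60.0
```

```bash
cat >> h.py <<'E'
def level():
    c=capture("side"); P=pts(c); H=hsv(c)
    return c,P,H
E
python3 - <<'E'
from h import *
s=tool(); print(s["torque"]); c=capture("side"); im=c["img"][60:260,290:490,::-1]; cv2.imwrite("pics/s4.png",cv2.resize(im,(600,600),interpolation=cv2.INTER_CUBIC))
E
```

```text
t 12.05 pos [ 581.5 -163.5  134.4] close dir -6.9 z [-0.  0. -1.] F [ 0.3  0.  -5.1] T [-0.08  0.06 -0.01] w 0.185 gf 60.0 q7 [-0.28  0.54  0.68  1.75 -0.39  0.99  0.43]
[-0.08164185  0.0566927  -0.01161883]
```

View pics/s4.png

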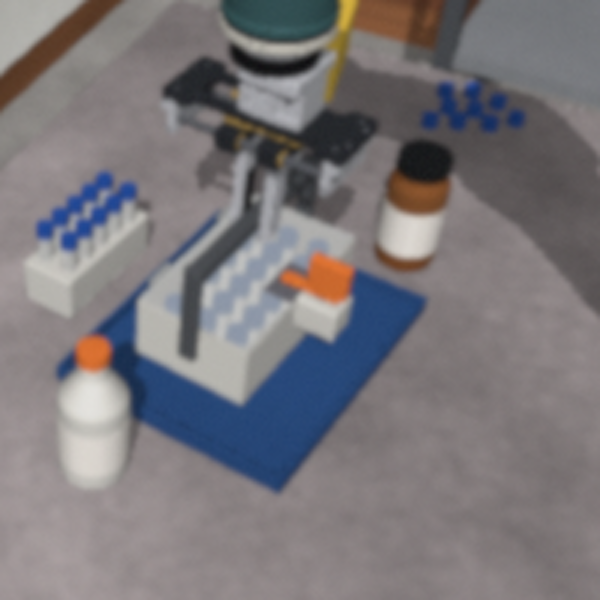

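The side view shows the carrier clear of the tray and level in the gripper, with the blade, at (300,280), over the shut lid. The load is 5 N with a negligible moment. Another 80 mm up, then hold.

Emit:
play_rows([
  [[0,0,1],0,0],
  [[0,0,2],0,0],
  [[0,0,4],0,0],
  [[0,0,5],0,0],
  [[0,0,6],0,0],
  [[0,0,6],0,0],
  [[0,0,6],0,0],
  [[0,0,6],0,0],
  [[0,0,6],0,0],
  [[0,0,6],0,0],
  [[0,0,6],0,0],
  [[0,0,6],0,0],
  [[0,0,6],0,0],
  [[0,0,5],0,0],
  [[0,0,4],0,0],
  [[0,0,3],0,0],
  [[0,0,2],0,0],
  [[0,0,1],0,0],
  [[0,0,0],0,0],
  [[0,0,0],0,0],
])

```text
t: 14.1
position: [0.5814, -0.1635, 0.2152]
ee_rot: [0.749, 0.663, -0.0, -0.0]
force: [-0.1, 0.3, -5.8]
grip_width: 0.186
grasp_force: 60.0
```

Emit:
play_rows([
  [[0,0,0],0,0],
  [[0,0,0],0,0],
  [[0,0,0],0,0],
  [[0,0,0],0,0],
  [[0,0,0],0,0],
  [[0,0,0],0,0],
  [[0,0,0],0,0],
  [[0,0,0],0,0],
  [[0,0,0],0,0],
  [[0,0,0],0,0],
  [[0,0,0],0,0],
  [[0,0,0],0,0],
  [[0,0,0],0,0],
  [[0,0,0],0,0],
  [[0,0,0],0,0],
  [[0,0,0],0,0],
  [[0,0,0],0,0],
  [[0,0,0],0,0],
  [[0,0,0],0,0],
  [[0,0,0],0,0],
])

```text
t: 16.1
position: [0.5815, -0.1635, 0.2154]
ee_rot: [0.749, 0.663, -0.0, -0.0]
force: [0.6, -0.1, -5.6]
grip_width: 0.185
grasp_force: 60.0
```

Emit:
play_rows([
  [[0,0,0],0,0],
  [[0,0,0],0,0],
  [[0,0,0],0,0],
  [[0,0,0],0,0],
  [[0,0,0],0,0],
  [[0,0,0],0,0],
  [[0,0,0],0,0],
  [[0,0,0],0,0],
  [[0,0,0],0,0],
  [[0,0,0],0,0],
  [[0,0,0],0,0],
  [[0,0,0],0,0],
  [[0,0,0],0,0],
  [[0,0,0],0,0],
  [[0,0,0],0,0],
  [[0,0,0],0,0],
  [[0,0,0],0,0],
  [[0,0,0],0,0],
  [[0,0,0],0,0],
  [[0,0,0],0,0],
])

```text
t: 18.1
position: [0.5815, -0.1635, 0.2154]
ee_rot: [0.749, 0.663, -0.0, -0.0]
force: [0.6, -0.0, -4.9]
grip_width: 0.187
grasp_force: 60.0
```

Run:
```python
from h import *
s=tool(); cs=[capture(n) for n in("side","top")]
cv2.imwrite("pics/s5.png",np.hstack([cv2.resize(c["img"][a:a+200,b:b+200,::-1],(400,400),interpolation=cv2.INTER_CUBIC) for c,a,b in((cs[0],50,290),(cs[1],110,290))]))
for c in cs:
    P=pts(c);H=hsv(c);m=(H[...,2]<110)&(P[...,2]>.215)&(P[...,2]<.26)&(abs(P[...,0]-.58)<.05)&(abs(P[...,1]+.16)<.13)
    q=P[m]; 
    if len(q)>30:
        A=np.c_[q[:,1],np.ones(len(q))]; print("bar",len(q),np.median(q,0),q.min(0),q.max(0))
    m=cv2.inRange(H,(5,150,100),(20,255,255))>0
    q=P[m]; q=q[(abs(q[:,0]-.51)<.08)&(abs(q[:,1]+.16)<.08)]
    t=q[q[:,2]>np.nanpercentile(q[:,2],98)-.008]; print("fin",cv2.minAreaRect((t[:,:2]*1000).astype(np.float32)),t[:,2].mean())
```

```text
t 18.1 pos [ 581.5 -163.5  215.4] close dir -6.9 z [-0. -0. -1.] F [ 0.6 -0.  -4.9] T [-0.05  0.05  0.02] w 0.187 gf 60.0 q7 [-0.32  0.45  0.73  1.68 -0.32  1.14  0.38]
bar 427 [ 0.58353087 -0.12775663  0.24330147] [ 0.55974428 -0.26954949  0.21528231] [ 0.60208542 -0.05431291  0.25966195]
fin ((499.8731689453125, -152.6160888671875), (14.50829029083252, 37.76759338378906), 84.41439056396484) 0.22175129610426422
bar 452 [ 0.58709327 -0.10694883  0.24209546] [ 0.56084901 -0.17749517  0.21569621] [ 0.60056913 -0.05664853  0.25715289]
fin ((499.3583068847656, -153.82595825195312), (10.645696640014648, 38.817657470703125), 83.48680877685547) 0.22131825766187846
```

View pics/s5.png

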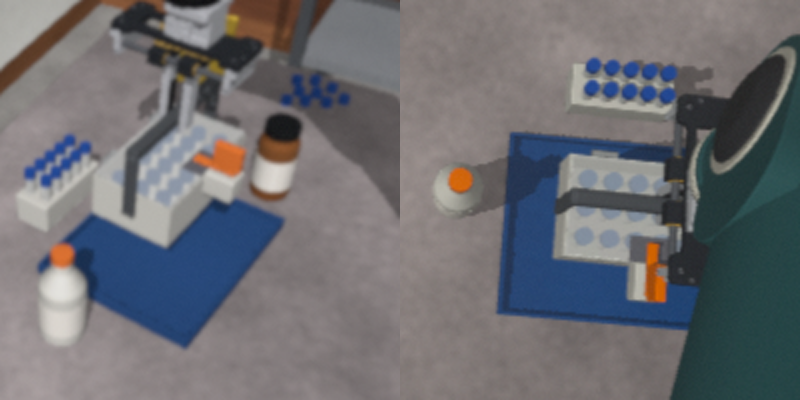

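The carrier hangs level about 101 mm up: the fin top went from 0.121 to 0.2215 m. The lid is shut under the blade (left picture, (205,160)), and the bottles and rack have not moved. Handing in.

```bash
python3 -c "
from workcell import *
print(finish_job())"
```

```text
the job is handed in; nothing more can be done
None
```

The turnbutton is turned to its stop across the shut lid, and the carrier is held level and still by its handle about 10 cm above its standing place in the tray; the bottles and rack stand where they were, and the job is handed in.

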